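# Press a stuck ceramic ingot out of its sleeve

### The arm

A 6-joint arm with a two-finger parallel gripper is mounted at the origin on the work surface. World frame = base frame: x ahead of the robot, y to its left, z up, the work surface at z = 0. Lengths are in m, angles in rad, forces in N, time in s.
With the tool pointing down it reaches from about 0.35 to 0.775 m from the base axis. Payload 5.5 kg.
Tool frame: the origin (TCP) lies between the finger pads; the fingertips stand 8 mm ahead of it and the grasp point (between the pads) lies 11 mm behind it; z points along the fingers, y is the line along which they close (so a half turn about z gives the same grasp; the last joint's range is limited). The gripper opens to 85 mm and grips with 20 to 120 N. Pads are 22 mm wide; open, the fingers measure 114 mm over their backs; the gripper's body (76 mm by 85 mm) begins 54 mm behind the grasp point. The pads swing forward as they close: fully open they stand 13 mm farther back than shut.
Start: joints at [-1.264, 0.313, 0.046, 1.304, 0, 1.431], TCP at [0.248, -0.519, 0.239] pointing down, gripper open.
Joint ranges: [-2.76, 2.76], [-0.86, 1.69], [-1.03, 1.26], [-2.2, 2.34], [-1.47, 1.5], [-3.14, 3.14]. Speed limits (rad/s): [2.57, 2.57, 3.14, 3.14, 3.14, 3.14].

### API

Orientations are given as a unit quaternion [w, x, y, z].
In Python, from workcell import status, vision, job gives the robot as it stands. The module is installed in compiled form; this text tells all that it offers.
- The arm moves only by the tool apply_moves, never from a script. Its argument "moves" is one flat list of numbers, 6 for each row, row after row: the shift along the world's x, y, z in units of 25 mm (1.0 is 25 mm), then the turn, a rotation vector about the world's x, y, z in rad. In form: [x, y, z, rx, ry, rz, x, y, z, rx, ry, rz, ...]. A call has 1 to 20 rows; each row is the pose to reach, as a shift and turn from the pose commanded when the call began; what a row does not reach only later rows make up. A row lasts 1/12 s, in which the tool goes at most 41.7 mm and 7.16 degrees, less where a joint would pass 70% of its speed; a pose out of reach is approached as far as the arm can. A call with a gripper value outside its range is refused whole. "claw" is the opening in per cent of the stroke, from 0 (shut) to 100 (fully open), set as the call begins (left out, the last holds). The fingers move at their own pace and stop on an object; "newtons" is the grip in N (left out, the last holds). Time passes only in rows, so rows that repeat a pose let the fingers close. It gives the time, the measured TCP pose, the force, the opening and the grip force at its end, in the units of the state.
- status.get_state(): the state, without advancing time (a new reading comes with each control period).
- vision.read_camera(name): name is "scene" or "top" or "wrist"; returns a dict with "image" (480x640x3 uint8, blue, green, red), "camera_matrix" (3x3 intrinsics, pixels), "camera_from_world" (4x4, takes a point from world to camera coordinates). Camera axes: x right, y down, z forward; pixel columns grow to the right and rows downward; lengths in m; the calibration is good to about 2 mm. A picture is of the moment at which its call begins. There is no depth.
- job.hand_in(): hands the job in; it is judged then, once.
The state is a dict: "clock": time; "joint_pos": joint angles; "qvel": joint speeds; "tau": joint torques, N m; "tcp_pos": TCP position; "orientation": TCP orientation; "wrist_force": force on the tool from outside, world axes, zero at the start; "ft_torque": the same for the moment, N m; "finger_gap": finger opening in m; "grip_force": force on a finger pad.
Only numpy, scipy, OpenCV 4.12 (cv2) and the standard library are available. Lean on these libraries where they do the work, as an engineer would, in place of code of your own. Each camera call takes 0.05 s, during which the arm holds its last target. There are 200 camera calls.

### The job

A yellow ceramic ingot is stuck in the clear sleeve of the press-out stand. Take the push rod from its holder, feel it gently into the brass guide bush on top of the sleeve without forcing it sideways or leaning on the bush, and push the ingot out of the lower end so that it lands in the blue dish. Then put the rod back in its holder, fully home, and leave everything else where it is.

Things in the scene. Friction and masses are not known exactly. Their poses are not given: they have to be found in the camera images.
- stand: Press-out stand, fixed: white base plate 105 x 140 x 10 mm, aluminium post 104 mm high (centre 74 mm along the stand's +y), upright clear sleeve with a brass guide bush on top. Origin on the sleeve's axis at table height, z up. More than 20 N between the rod and any part of it (bush, sleeve, springs) does damage.
- mouth (a point): Point on the SLEEVE's axis at the height of the brass bush's funnel mouth, 121 mm above the table. Mouth about 26 mm wide, narrowing at 45 degrees over 7 mm to a round hole 12.4 mm wide, 114 to 104 mm above the table. The bush is eccentric: the whole of it, hole and funnel, is held rigidly 5 mm off this axis, in a direction that differs each time and is not measured (it can be seen, or felt).
- sleeve_end (a point): Centre of the clear sleeve's open lower end, 56 mm above the table. Sleeve outside 32 mm, bore 26 mm, up to 104 mm; it has room for the rod wherever the bush guides it. Inside, four brass leaf springs pinch the ingot between 60 and 100 mm above the table and let it go once its middle has passed their lower ends.
- ingot: The stuck ingot: ivory-yellow ceramic cylinder, 24 mm diameter, 18 mm high, about 48 g. Origin at the centre of its underside, z along its axis. It starts in the sleeve, on the sleeve's axis, with its underside 64 to 78 mm above the table. Sliding it takes roughly 5 to 12 N; it drops by itself once free of the springs.
- dish: Low blue dish, about 82 mm wide at the rim, 22 mm high, floor 4 mm thick, 0.2 kg, standing on the stand's base plate under the sleeve. Origin at the centre of its underside.
- rod: The push rod, about 90 g, standing upright in its holder. Origin at the centre of its lower tip, z up along it: a steel shank of 10 mm diameter and 85 mm length, a collar of 24 mm diameter and 4 mm thickness, then an orange square handle 18 x 18 mm (faces along the rod's x and y), 50 mm tall, from 89 to 139 mm above the tip.
- holder: Wooden holder block, fixed, 56 x 56 x 88 mm, with an upright hole 14 mm wide through its middle, chamfered 3 mm at the top. Origin at the centre of its underside. The rod hangs in it with the collar resting on the block's top, its tip 3 mm above the table.
- jaw: Bystander: dental jaw model with white teeth on red gum and a plaster base, about 52 x 65 x 35 mm, 0.15 kg. Origin at the centre of its underside.
- jar: Bystander: small white jar with blue lid, 40 mm diameter, 45 mm high. Origin at the centre of its underside.
- handpiece: Bystander: straight dental handpiece in a rubber rest, 160 mm long, 26 mm high. Origin under its middle, long axis x.
Not all that is in view belongs to the job. What is meant by the dish is not black, pink or red, and is the larger of those in its own colour.

How it is judged:
By the outcome, as a careful person would: the job done as asked, in the order asked, and still so for the second after the job is handed in, with the robot touching nothing.
It also fails if it takes over 64 s, if anything falls off the work surface, if the arm or the gripper's body presses on something with over 40 N, if the wrist force passes 120 N, or if a joint passes its speed limit or range.

## Working session

There is one attempt and no reset: what is moved stays moved. The work goes in short steps, Python scripts to look and compute and a tool call to move; the robot and the scene stay as the last step left them, time stands still between calls to the robot, and variables do not carry over. Pictures are saved under pics/ and viewed, at most 10 in all, crops included, and the job is handed in when it is done.

Besides the shell and the picture viewer there is one more tool, called after "Request:" by a JSON object that holds its "name" and its "arguments", one argument or row to a line. apply_moves: Moves the arm, as the interface text tells. Its arguments: {"type":"object","properties":{"moves":{"type":"array","items":{"type":"number"}},"claw":{"type":"number"},"newtons":{"type":"number"}},"required":["moves"]}

```bash
mkdir -p pics; cat > h.py <<'E'
import numpy as np, cv2
from workcell import status, vision, job
def snap(name,fn=None):
    r=vision.read_camera(name)
    if fn: cv2.imwrite('pics/'+fn,r['image'])
    np.savez('cam_'+name+'.npz',**{k:np.array(v) for k,v in r.items()})
    return r
def load(name): return np.load('cam_'+name+'.npz')
def px(r,p):
    T=r['camera_from_world'];q=T[:3,:3]@np.array(p)+T[:3,3];q=r['camera_matrix']@q;return q[:2]/q[2]
def onz(r,uv,z):
    T=r['camera_from_world'];R=T[:3,:3];c=-R.T@T[:3,3]
    d=R.T@np.linalg.inv(r['camera_matrix'])@np.array([uv[0],uv[1],1.]);return c+d*(z-c[2])/d[2]
E
python3 - <<'E'
from h import *
for n in('scene','top'):
    r=snap(n,n+'1.png');T=r['camera_from_world'];print(n,-T[:3,:3].T@T[:3,3],T[:3,:3].round(2).tolist(),r['camera_matrix'][0,0])
print(status.get_state())
E
```

```text
scene [ 1.34432141 -0.16643228  0.8174299 ] [[0.08, 1.0, -0.01], [0.68, -0.07, -0.73], [-0.73, 0.05, -0.68]] 586.1253122197076
top [ 0.49116234 -0.11015524  0.81399268] [[0.02, -1.0, -0.03], [-0.99, -0.02, -0.11], [0.11, 0.03, -0.99]] 447.516222528416
{'clock': 0.1, 'joint_pos': array([-1.26361548e+00,  3.13935398e-01,  4.50834317e-02,  1.30360822e+00,
        1.29936346e-05,  1.43120967e+00]), 'qvel': array([ 4.88531356e-05, -1.43050835e-03,  1.95133082e-03,  3.03252700e-04,
        1.58786338e-04,  1.20605965e-03]), 'tau': array([ 1.31644796e-03, -4.81728709e+01,  2.99242294e+01,  1.28283072e-02,
       -1.66908085e-04,  2.45637307e-05]), 'tcp_pos': array([ 0.24829469, -0.51812941,  0.23848855]), 'orientation': array([-8.29553551e-04,  9.75153092e-01,  2.21530481e-01, -6.31576537e-05]), 'wrist_force': array([ 0.64353186, -0.1484798 ,  0.70013264]), 'ft_torque': array([-0.01106966, -0.00918659, -0.01126804]), 'grip_force': 0.0, 'finger_gap': 0.08533556923895869}
```

View pics/scene1.png

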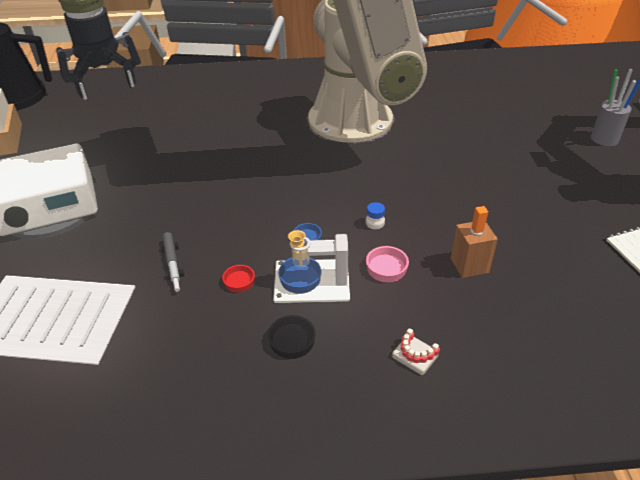

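View pics/top1.png

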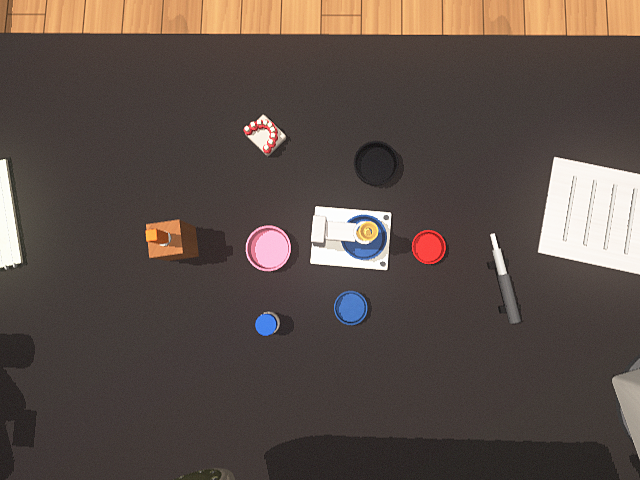

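The pictures show two blue dishes: a larger one under the sleeve (top 363,238; scene 300,273) and a smaller one behind the stand (top 351,308; scene 307,234). The larger one is the dish meant. The black (376,164), pink (269,248) and red (429,247) dishes are decoys. The rod is in its holder at top (172,240), scene (480,240). I'll confirm with one enlarged crop.

```bash
python3 - <<'E'
from h import *
t=load('top');s=load('scene')
def c(im,x,y,w,h,k): return cv2.resize(im[y:y+h,x:x+w],(w*k,h*k),interpolation=cv2.INTER_CUBIC)
a=c(t['image'],305,200,100,75,4);b=c(t['image'],140,212,100,75,4)
d=c(s['image'],265,225,100,75,4);e=c(s['image'],430,203,100,75,4)
cv2.imwrite('pics/crop1.png',np.vstack([np.hstack([a,b]),np.hstack([d,e])]))
E
```

```text
(no output)
```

View pics/crop1.png

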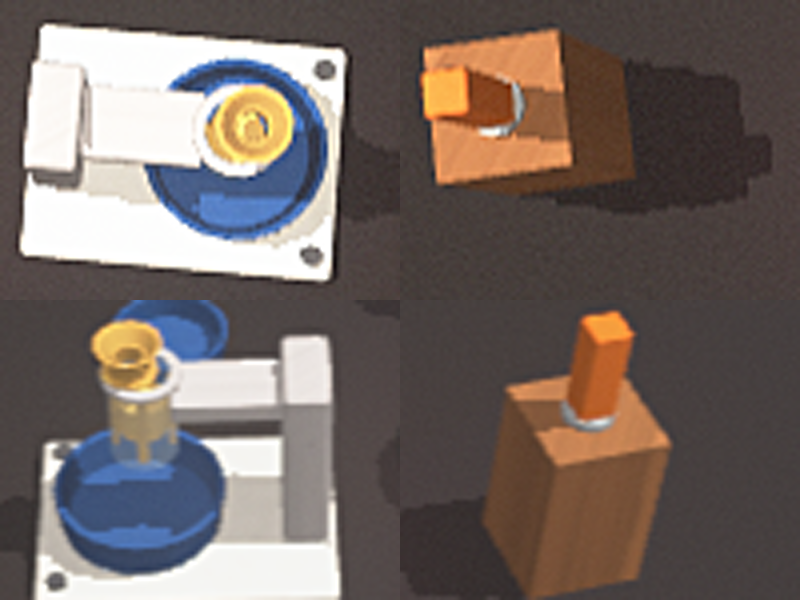

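```bash
python3 - <<'E'
from h import *
t=load('top');s=load('scene')
A=lambda u,v:(305+u/4-.4,200+v/4-.4);B=lambda u,v:(140+u/4-.4,212+v/4-.4)
D=lambda u,v:(265+u/4-.4,225+v/4-.4);E=lambda u,v:(430+u/4-.4,203+v/4-.4)
f=lambda n,r,p,z:print(n,(onz(r,p,z)[:2]*1000).round(1))
f('funnel top',t,A(252,125),.121);f('sleeve top ring',t,A(238,130),.104);f('dish rim',t,A(237,149),.032)
f('funnel scene',s,D(128,44),.121);f('ring scene',s,D(142,75),.104);f('dish scene rim',s,D(139,483-300+5),.032)
for n,p in dict(a=(40,25),b=(347,48),c=(330,282),d=(22,253)).items(): f('plate '+n,t,A(*p),.01)
for n,p in dict(a=(24,47),b=(160,30),c=(174,165),d=(37,185)).items(): f('holder '+n,t,B(*p),.088)
f('handle top',t,B(46,92),.142)
for p in [(177,23),(210,12),(233,32),(202,50)]: f('handle sc',s,E(*p),.142)
for p in [(108,86),(205,65),(270,140),(153,165)]: f('holder sc',s,E(*p),.088)
f('collar',s,E(190,112),.092)
E
```

```text
funnel top [ 575.4 -163.1]
sleeve top ring [ 575.4 -158.8]
dish rim [ 575.5 -163.4]
funnel scene [ 578.6 -162.8]
ring scene [ 581.  -157.5]
dish scene rim [ 580.8 -162. ]
plate a [633.1 -74.8]
plate b [ 624.7 -214.2]
plate c [ 518.9 -206.8]
plate d [529.2 -69. ]
holder a [585.7 201. ]
holder b [593.7 144.6]
holder c [538.  135.7]
holder d [528.7 191.9]
handle top [561.5 168.2]
handle sc [560.7 156.6]
handle sc [554.6 173.4]
handle sc [569.3 179.7]
handle sc [580.  162.6]
holder sc [540.  138.1]
holder sc [529.7 187.3]
holder sc [583.9 202.3]
holder sc [595.1 145. ]
collar [565.9 169.4]
```

The crop confirms it: the larger blue dish (top 364,237) is the one under the sleeve. The funnel is at about (577,-163) mm and the holder at about (562,168) mm. Now I'll move above the holder.

Request:
{"name": "apply_moves", "arguments": {
  "moves": [12.5,27.4,0.4,0,0,1.38,12.5,27.4,0.4,0,0,1.38,12.5,27.4,0.4,0,0,1.38,12.5,27.4,0.4,0,0,1.38,12.5,27.4,0.4,0,0,1.38,12.5,27.4,0.4,0,0,1.38,12.5,27.4,0.4,0,0,1.38,12.5,27.4,0.4,0,0,1.38,12.5,27.4,0.4,0,0,1.38,12.5,27.4,0.4,0,0,1.38,12.5,27.4,0.4,0,0,1.38,12.5,27.4,0.4,0,0,1.38,12.5,27.4,0.4,0,0,1.38,12.5,27.4,0.4,0,0,1.38,12.5,27.4,0.4,0,0,1.38,12.5,27.4,0.4,0,0,1.38,12.5,27.4,0.4,0,0,1.38,12.5,27.4,0.4,0,0,1.38,12.5,27.4,0.4,0,0,1.38,12.5,27.4,0.4,0,0,1.38]
}}

```text
clock: 1.77
tcp_pos: [0.561, 0.1686, 0.248]
orientation: [-0.001, 0.609, 0.793, -0.001]
wrist_force: [-0.6, -0.5, -0.0]
finger_gap: 0.0856
grip_force: 0.0
```

```bash
python3 - <<'E'
from h import *
r=snap('wrist','w1.png');T=r['camera_from_world'];print(-T[:3,:3].T@T[:3,3],T[:3,:3].round(2).tolist(),r['camera_matrix'][0,0])
s=status.get_state();print(s['tcp_pos'],s['orientation'],s['joint_pos'],px(r,[.562,.1685,.142]),px(r,[.562,.1685,.088]))
E
```

```text
[0.54320822 0.23809999 0.38285631] [[0.97, 0.26, -0.0], [0.25, -0.93, 0.28], [0.07, -0.27, -0.96]] 353.7162495507087
[0.56048046 0.16708832 0.24828722] [-5.40513325e-04  6.10212315e-01  7.92237262e-01 -8.71195111e-04] [ 1.52723715e-01  3.32336191e-01  9.47449221e-02  1.33521202e+00
 -4.20302809e-04  1.46538206e+00] [320.38076223 237.57704766] [320.31538044 219.51611871]
```

View pics/w1.png

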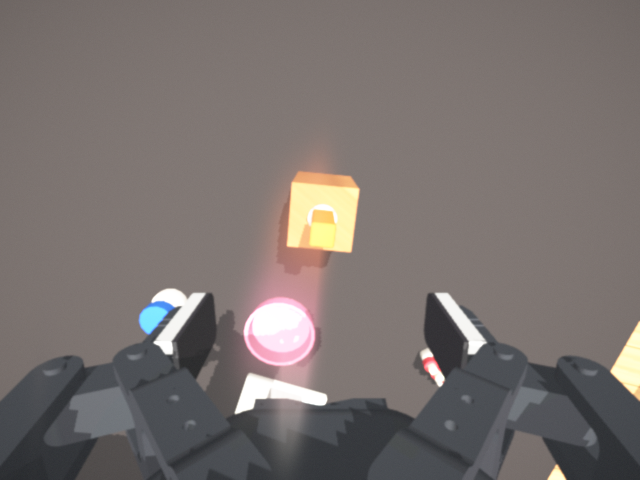

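Block top corners are at (291,181), (358,188), (352,251) and (288,247), with the handle top near (322,234). I'll enlarge for the handle's yaw.

```bash
python3 - <<'E'
from h import *
r=load('wrist')
im=r['image'][165:265,270:380];cv2.imwrite('pics/w1c.png',cv2.resize(im,None,fx=6,fy=6,interpolation=cv2.INTER_CUBIC))
for p in [(291,181),(358,188),(352,251),(288,247)]: print((onz(r,p,.088)*1000).round(1))
E
```

```text
[530.  194.1  88. ]
[585.5 202.8  88. ]
[596.3 148.1  88. ]
[541.  137.3  88. ]
```

View pics/w1c.png

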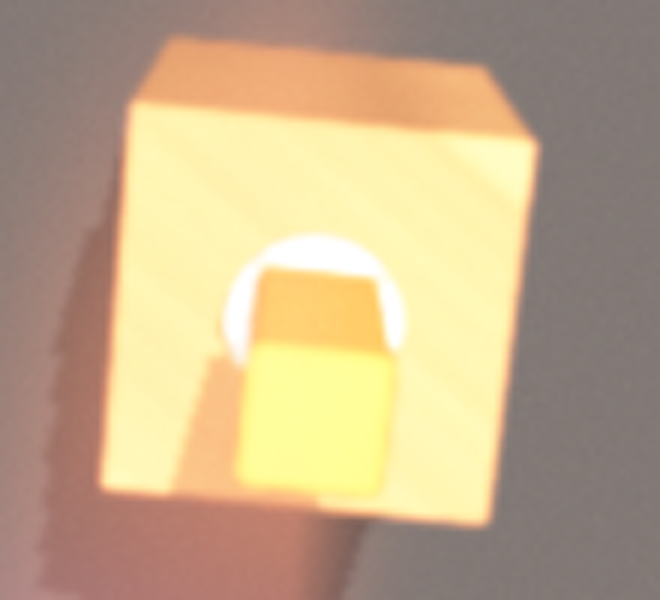

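```bash
python3 - <<'E'
from h import *
r=load('wrist')
P=np.array([onz(r,(270+u/6-.4,165+v/6-.4),.142)[:2]*1000 for u,v in [(247,343),(396,352),(382,495),(237,482)]])
print(P.round(1),P.mean(0))
for a,b in [(0,1),(3,2),(1,2),(0,3)]:
    d=P[b]-P[a];print(np.degrees(np.arctan2(d[1],d[0])),np.hypot(*d))
s=status.get_state();q=s['orientation'];print('toolyaw',2*np.degrees(np.arctan2(q[2],q[1])),s['tcp_pos'])
E
```

```text
[[552.5 178. ]
 [569.6 181.4]
 [572.8 164. ]
 [555.6 161.1]] [562.62584766 171.1137644 ]
11.329113661169364 17.47065197234959
9.5116409349908 17.37475132421678
-79.82824915984055 17.67334146013269
-79.5153744551871 17.12054551755057
toolyaw 104.79024104286141 [0.56048046 0.16708832 0.24828722]
```

Request:
{"name": "apply_moves", "arguments": {
  "moves": [0.08,0.17,-0.5,0,0,-0.077,0.08,0.17,-1.5,0,0,-0.077,0.08,0.17,-2.5,0,0,-0.077,0.08,0.17,-3.5,0,0,-0.077,0.08,0.17,-4.5,0,0,-0.077,0.08,0.17,-5.2,0,0,-0.077,0.08,0.17,-5.5,0,0,-0.077,0.08,0.17,-5.5,0,0,-0.077,0.08,0.17,-5.5,0,0,-0.077]
}}

```text
clock: 2.57
tcp_pos: [0.5629, 0.1696, 0.1125]
orientation: [0.0, 0.642, 0.767, -0.0]
wrist_force: [-0.6, -0.1, -0.1]
finger_gap: 0.0856
grip_force: 0.0
```

Request:
{"name": "apply_moves", "arguments": {
  "moves": [0,0,0,0,0,0,0,0,0,0,0,0,0,0,0,0,0,0,0,0,0,0,0,0,0,0,0,0,0,0,0,0,0,0,0,0,0,0,0,0,0,0,0,0,0,0,0,0,0,0,0,0,0,0,0,0,0,0,0,0],
  "claw": 0,
  "newtons": 60
}}

```text
clock: 3.4
tcp_pos: [0.5632, 0.1708, 0.1123]
orientation: [0.0, 0.641, 0.768, 0.0]
wrist_force: [-0.6, 0.3, 5.7]
finger_gap: 0.0172
grip_force: 58.8
```

Request:
{"name": "apply_moves", "arguments": {
  "moves": [0,0,0.3,0,0,0,0,0,1,0,0,0,0,0,2,0,0,0,0,0,3,0,0,0,0,0,4,0,0,0,0,0,5,0,0,0,0,0,5.7,0,0,0,0,0,6,0,0,0,0,0,6,0,0,0]
}}

```text
clock: 4.15
tcp_pos: [0.5638, 0.1708, 0.2637]
orientation: [0.001, 0.641, 0.767, 0.001]
wrist_force: [1.0, 0.4, -0.8]
finger_gap: 0.0174
grip_force: 58.7
```

```bash
python3 - <<'E'
from h import *
s=status.get_state();print(s['tcp_pos'],s['finger_gap'],s['wrist_force'],s['ft_torque'])
a=snap('scene');b=snap('wrist')
t=s['tcp_pos'];q=px(a,t).astype(int);print(q)
c=lambda im,x,y:cv2.resize(im[y:y+150,x:x+100],(400,600),interpolation=cv2.INTER_CUBIC)
u=px(a,t-[0,0,.109]);print('tip expected',u, px(b,t-[0,0,.109]))
x0,y0=int(u[0])-50,int(u[1])-110;v=px(b,t-[0,0,.109]);x1,y1=int(v[0])-50,int(v[1])-60;x1=max(0,x1);y1=max(0,y1);print(x0,y0,x1,y1)
cv2.imwrite('pics/lift.png',np.hstack([c(a['image'],x0,y0),c(b['image'],x1,y1)]))
E
```

```text
[0.56376746 0.17078596 0.26368366] 0.017436730974105297 [ 1.04961971  0.41510204 -0.76271949] [ 0.00480615 -0.08182121 -0.01163719]
[494 152]
tip expected [483.29539248 203.42859475] [319.72183746 236.65071868]
433 93 269 176
```

View pics/lift.png

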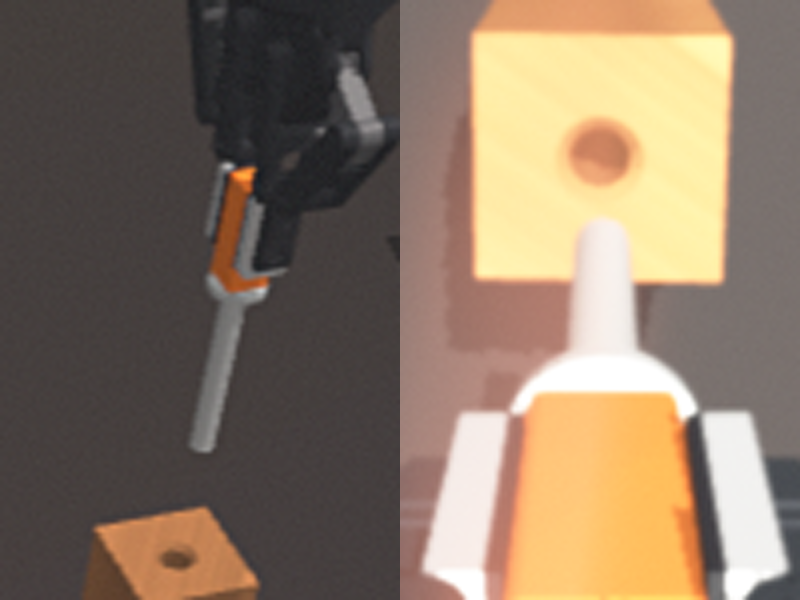

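The rod is held straight, with its tip at (320,233) in the wrist view and the holder hole visible at (319,215). Moving above the bush.

Request:
{"name": "apply_moves", "arguments": {
  "moves": [0.02,-0.4,0,0,0,0,0.06,-1.3,0,0,0,0,0.1,-2.4,0,0,0,0,0.14,-3.6,0,0,0,0,0.18,-4.8,0,0,0,0,0.24,-6,0,0,0,0,0.3,-7.2,0,0,0,0,0.34,-8.4,0,0,0,0,0.4,-9.6,0,0,0,0,0.44,-10.8,0,0,0,0,0.48,-11.9,0,0,0,0,0.52,-12.8,0,0,0,0,0.54,-13.3,0,0,0,0,0.54,-13.3,0,0,0,0,0.54,-13.3,0,0,0,0,0.54,-13.3,0,0,0,0]
}}

```text
clock: 5.58
tcp_pos: [0.576, -0.161, 0.2612]
orientation: [-0.001, 0.641, 0.768, 0.0]
wrist_force: [-0.2, 0.6, -1.1]
finger_gap: 0.0172
grip_force: 58.7
```

```bash
python3 - <<'E'
from h import *
s=status.get_state();t=s['tcp_pos'];print(t,s['wrist_force'],s['ft_torque'])
b=snap('wrist');print('tip',px(b,t-[0,0,.109]),'mouth below',px(b,[t[0],t[1],.121]),px(b,[t[0],t[1],.114]))
cv2.imwrite('pics/w2c.png',cv2.resize(b['image'][160:280,240:400],(800,600),interpolation=cv2.INTER_CUBIC))
E
```

```text
[ 0.5759915  -0.16098389  0.26118226] [-0.1936875   0.5604067  -1.07729879] [ 0.10125014  0.05173234 -0.00799872]
tip [319.10294216 236.12689046] mouth below [319.16882704 225.19429769] [319.18175239 223.04953215]
```

View pics/w2c.png

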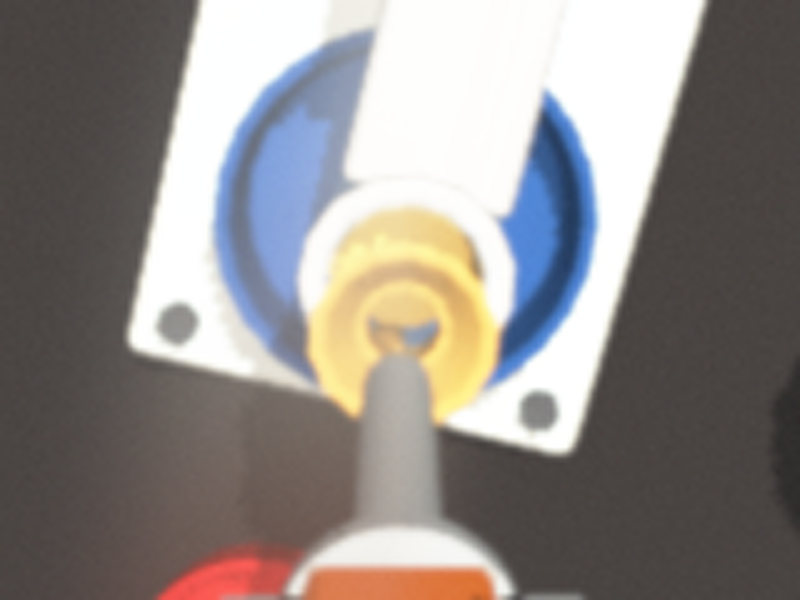

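The funnel rim's centre is at crop (404,335), about 1 mm in +x and 1.2 mm in -y from the rod axis. I'll correct that and descend to just above the mouth.

Request:
{"name": "apply_moves", "arguments": {
  "moves": [0.04,-0.05,-0.3,0,0,0,0.04,-0.05,-0.7,0,0,0,0.04,-0.05,-1,0,0,0,0.04,-0.05,-1.2,0,0,0,0.04,-0.05,-1.25,0,0,0,0.04,-0.05,-1.3,0,0,0,0.04,-0.05,-1.3,0,0,0,0.04,-0.05,-1.3,0,0,0,0.04,-0.05,-1.3,0,0,0]
}}

```text
clock: 6.38
tcp_pos: [0.5777, -0.1632, 0.2298]
orientation: [0.0, 0.641, 0.767, 0.0]
wrist_force: [0.3, 1.1, -1.1]
finger_gap: 0.0174
grip_force: 58.7
```

```bash
python3 - <<'E'
from h import *
for i in range(3):
    b=snap('wrist');s=status.get_state();t=s['tcp_pos'];print(t.round(5),s['wrist_force'].round(2),s['ft_torque'].round(3))
print('tip',px(b,t-[0,0,.109]),'mouth below',px(b,[t[0],t[1],.121]),px(b,[t[0],t[1],.114]))
cv2.imwrite('pics/w3c.png',cv2.resize(b['image'][190:265,270:370],(800,600),interpolation=cv2.INTER_CUBIC))
E
```

```text
[ 0.57766 -0.16324  0.22975] [-0.05  0.23 -0.98] [ 0.049 -0.008  0.032]
[ 0.57761 -0.16324  0.22971] [ 0.28 -0.03 -0.92] [-0.013 -0.035 -0.014]
[ 0.57761 -0.16324  0.22966] [-0.99  0.72 -0.85] [-0.027  0.    -0.027]
tip [318.78742474 235.84234347] mouth below [318.7870328  235.97777196] [318.79481049 233.29029573]
```

View pics/w3c.png

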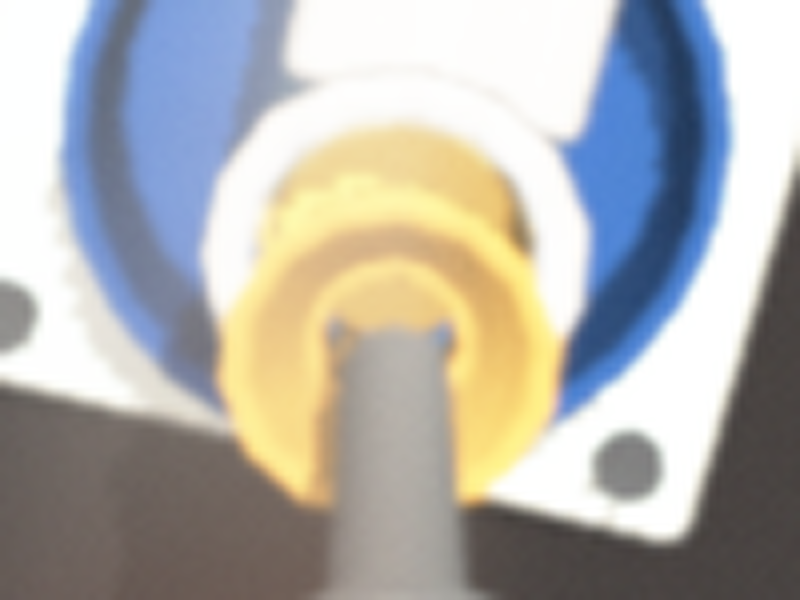

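The rod is over the funnel: rim centre at about (390,360) and tip centre at about (394,390), so the tip needs about 2 mm in +y. I'll shift and ease down 4 mm, checking force.

Request:
{"name": "apply_moves", "arguments": {
  "moves": [-0.01,0.08,0,0,0,0,-0.01,0.08,-0.03,0,0,0,-0.01,0.08,-0.06,0,0,0,-0.01,0.08,-0.09,0,0,0,-0.01,0.08,-0.12,0,0,0,-0.01,0.08,-0.15,0,0,0,-0.01,0.08,-0.15,0,0,0]
}}

```text
clock: 7.12
tcp_pos: [0.5771, -0.1611, 0.2253]
orientation: [-0.0, 0.641, 0.767, -0.0]
wrist_force: [-0.1, 0.5, -0.2]
finger_gap: 0.0173
grip_force: 58.7
```

```bash
cat > st.py <<'E'
from h import *
L=[]
for i in range(3):
    vision.read_camera('wrist');s=status.get_state();L.append(np.r_[s['tcp_pos']*1000,s['wrist_force'],s['ft_torque']*10])
print(s['clock'],np.mean(L,0).round(2),np.std(L,0).round(2))
E
python3 st.py
```

```text
7.2667 [ 5.7716e+02 -1.6111e+02  2.2549e+02  3.5000e-01 -4.5000e-01 -3.1000e-01
 -2.5000e-01  3.0000e-02  2.0000e-02] [0.03 0.01 0.08 0.14 0.67 0.42 0.09 0.21 0.34]
```

Request:
{"name": "apply_moves", "arguments": {
  "moves": [0,0,-0.02,0,0,0,0,0,-0.04,0,0,0,0,0,-0.06,0,0,0,0,0,-0.06,0,0,0]
}}

```text
clock: 7.6
tcp_pos: [0.5772, -0.1611, 0.224]
orientation: [-0.0, 0.641, 0.767, 0.0]
wrist_force: [0.1, 0.5, -0.4]
finger_gap: 0.0171
grip_force: 58.7
```

Request:
{"name": "apply_moves", "arguments": {
  "moves": [0,0,-0.02,0,0,0,0,0,-0.04,0,0,0,0,0,-0.04,0,0,0]
}}

```text
clock: 7.85
tcp_pos: [0.5772, -0.1611, 0.2229]
orientation: [-0.0, 0.641, 0.767, 0.0]
wrist_force: [-0.6, 0.6, -0.8]
finger_gap: 0.0173
grip_force: 58.7
```

```bash
python3 st.py
```

```text
8.0 [ 5.7719e+02 -1.6107e+02  2.2304e+02 -3.6000e-01 -6.0000e-02 -1.3800e+00
 -5.0000e-02 -2.6000e-01 -4.0000e-01] [0.02 0.01 0.03 0.61 0.39 0.26 0.35 0.02 0.15]
```

Request:
{"name": "apply_moves", "arguments": {
  "moves": [0,0,-0.02,0,0,0,0,0,-0.04,0,0,0,0,0,-0.06,0,0,0,0,0,-0.06,0,0,0]
}}

```text
clock: 8.33
tcp_pos: [0.5771, -0.1611, 0.2214]
orientation: [-0.0, 0.641, 0.767, -0.0]
wrist_force: [-0.4, 0.2, 0.0]
finger_gap: 0.0173
grip_force: 58.7
```

```bash
python3 st.py
```

```text
8.4833 [ 5.7717e+02 -1.6108e+02  2.2152e+02 -5.0000e-02  2.3000e-01 -5.4000e-01
  4.0000e-02 -1.0000e-01  1.6000e-01] [0.02 0.02 0.03 0.34 0.51 0.32 0.25 0.3  0.38]
```

Request:
{"name": "apply_moves", "arguments": {
  "moves": [0,0,-0.03,0,0,0,0,0,-0.06,0,0,0,0,0,-0.09,0,0,0,0,0,-0.12,0,0,0,0,0,-0.12,0,0,0]
}}

```text
clock: 8.9
tcp_pos: [0.5771, -0.161, 0.2183]
orientation: [-0.0, 0.641, 0.767, -0.0]
wrist_force: [-0.2, -0.3, -0.5]
finger_gap: 0.0171
grip_force: 58.7
```

```bash
python3 st.py
```

```text
9.05 [ 5.7716e+02 -1.6108e+02  2.1848e+02  1.8000e-01  2.4000e-01 -4.1000e-01
  3.0000e-02 -1.7000e-01  2.0000e-02] [0.02 0.01 0.06 0.2  0.58 0.44 0.04 0.28 0.56]
```

Request:
{"name": "apply_moves", "arguments": {
  "moves": [0,0,-0.04,0,0,0,0,0,-0.08,0,0,0,0,0,-0.12,0,0,0,0,0,-0.16,0,0,0,0,0,-0.2,0,0,0,0,0,-0.24,0,0,0,0,0,-0.28,0,0,0,0,0,-0.32,0,0,0,0,0,-0.36,0,0,0,0,0,-0.4,0,0,0,0,0,-0.4,0,0,0]
}}

```text
clock: 9.97
tcp_pos: [0.5771, -0.1611, 0.2083]
orientation: [-0.0, 0.641, 0.767, -0.0]
wrist_force: [-0.3, 0.4, -0.5]
finger_gap: 0.0173
grip_force: 58.7
```

```bash
python3 st.py
```

```text
10.1167 [ 5.7717e+02 -1.6110e+02  2.0852e+02  7.1000e-01  1.2000e-01 -7.8000e-01
 -2.3000e-01  5.0000e-02 -2.3000e-01] [0.05 0.   0.08 0.29 0.47 0.48 0.21 0.47 0.25]
```

Request:
{"name": "apply_moves", "arguments": {
  "moves": [0,0,-0.04,0,0,0,0,0,-0.08,0,0,0,0,0,-0.12,0,0,0,0,0,-0.16,0,0,0,0,0,-0.2,0,0,0,0,0,-0.24,0,0,0]
}}

```text
clock: 10.62
tcp_pos: [0.5772, -0.1611, 0.2024]
orientation: [-0.0, 0.641, 0.767, 0.0]
wrist_force: [0.8, -0.3, -0.2]
finger_gap: 0.0172
grip_force: 58.7
```

Request:
{"name": "apply_moves", "arguments": {
  "moves": [0,0,-0.04,0,0,0,0,0,-0.08,0,0,0,0,0,-0.12,0,0,0,0,0,-0.16,0,0,0]
}}

```text
clock: 10.95
tcp_pos: [0.5772, -0.1611, 0.1985]
orientation: [0.0, 0.641, 0.767, 0.0]
wrist_force: [0.2, -0.4, -0.6]
finger_gap: 0.0175
grip_force: 58.7
```

Request:
{"name": "apply_moves", "arguments": {
  "moves": [0,0,-0.04,0,0,0,0,0,-0.08,0,0,0,0,0,-0.12,0,0,0,0,0,-0.16,0,0,0]
}}

```text
clock: 11.28
tcp_pos: [0.5775, -0.1613, 0.1964]
orientation: [0.001, 0.641, 0.767, 0.0]
wrist_force: [-2.4, 0.5, 10.4]
finger_gap: 0.0171
grip_force: 60.2
```

Contact with the ingot at 10 N; the arm is compliant. Continuing slowly.

Request:
{"name": "apply_moves", "arguments": {
  "moves": [0,0,-0.03,0,0,0,0,0,-0.06,0,0,0,0,0,-0.06,0,0,0,0,0,-0.06,0,0,0]
}}

```text
clock: 11.62
tcp_pos: [0.5777, -0.1614, 0.1954]
orientation: [0.002, 0.641, 0.767, 0.0]
wrist_force: [-1.6, 0.6, 10.0]
finger_gap: 0.017
grip_force: 60.3
```

Request:
{"name": "apply_moves", "arguments": {
  "moves": [0,0,-0.03,0,0,0,0,0,-0.06,0,0,0,0,0,-0.09,0,0,0,0,0,-0.12,0,0,0]
}}

```text
clock: 11.95
tcp_pos: [0.5779, -0.1615, 0.1928]
orientation: [0.002, 0.641, 0.767, 0.0]
wrist_force: [-1.3, 0.9, 11.8]
finger_gap: 0.0172
grip_force: 60.3
```

```bash
python3 st.py
```

```text
12.1 [ 5.7794e+02 -1.6153e+02  1.9263e+02 -2.1400e+00  2.1000e-01  1.0010e+01
  1.2200e+00  6.2400e+00  8.0000e-02] [0.01 0.   0.01 0.62 0.24 0.27 0.31 0.15 0.07]
```

Request:
{"name": "apply_moves", "arguments": {
  "moves": [-0.01,0,-0.04,0,0,0,-0.01,0,-0.08,0,0,0,-0.02,0,-0.12,0,0,0,-0.02,0,-0.16,0,0,0,-0.02,0,-0.16,0,0,0]
}}

```text
clock: 12.52
tcp_pos: [0.5778, -0.1616, 0.1887]
orientation: [0.002, 0.641, 0.767, 0.001]
wrist_force: [-1.3, 0.2, 9.8]
finger_gap: 0.0171
grip_force: 60.4
```

Request:
{"name": "apply_moves", "arguments": {
  "moves": [0,0,-0.04,0,0,0,0,0,-0.08,0,0,0,0,0,-0.12,0,0,0,0,0,-0.16,0,0,0,0,0,-0.16,0,0,0]
}}

```text
clock: 12.93
tcp_pos: [0.5778, -0.1616, 0.1847]
orientation: [0.002, 0.641, 0.767, 0.001]
wrist_force: [-1.6, 1.1, 9.9]
finger_gap: 0.0171
grip_force: 60.4
```

Request:
{"name": "apply_moves", "arguments": {
  "moves": [0,0,-0.04,0,0,0,0,0,-0.08,0,0,0,0,0,-0.12,0,0,0,0,0,-0.16,0,0,0,0,0,-0.16,0,0,0]
}}

```text
clock: 13.35
tcp_pos: [0.5777, -0.1616, 0.1806]
orientation: [0.002, 0.641, 0.767, 0.001]
wrist_force: [-1.7, 0.2, 10.2]
finger_gap: 0.0176
grip_force: 60.4
```

Request:
{"name": "apply_moves", "arguments": {
  "moves": [0,0,-0.04,0,0,0,0,0,-0.08,0,0,0,0,0,-0.12,0,0,0,0,0,-0.12,0,0,0]
}}

```text
clock: 13.68
tcp_pos: [0.5778, -0.1615, 0.1775]
orientation: [0.002, 0.641, 0.768, 0.001]
wrist_force: [-0.5, 0.2, 10.1]
finger_gap: 0.0171
grip_force: 60.3
```

Request:
{"name": "apply_moves", "arguments": {
  "moves": [0,0,-0.04,0,0,0,0,0,-0.08,0,0,0,0,0,-0.08,0,0,0]
}}

```text
clock: 13.93
tcp_pos: [0.5777, -0.1616, 0.1755]
orientation: [0.002, 0.641, 0.767, 0.001]
wrist_force: [-1.4, -0.5, 9.8]
finger_gap: 0.0171
grip_force: 60.2
```

Request:
{"name": "apply_moves", "arguments": {
  "moves": [0,0,-0.04,0,0,0,0,0,-0.08,0,0,0,0,0,-0.08,0,0,0]
}}

```text
clock: 14.18
tcp_pos: [0.5777, -0.1616, 0.1734]
orientation: [0.002, 0.641, 0.767, 0.001]
wrist_force: [-1.2, -1.1, 8.8]
finger_gap: 0.0172
grip_force: 60.2
```

Request:
{"name": "apply_moves", "arguments": {
  "moves": [0,0,-0.04,0,0,0,0,0,-0.08,0,0,0,0,0,-0.12,0,0,0,0,0,-0.12,0,0,0]
}}

```text
clock: 14.52
tcp_pos: [0.5772, -0.1617, 0.1694]
orientation: [0.001, 0.641, 0.767, -0.0]
wrist_force: [-1.4, -2.6, -0.1]
finger_gap: 0.0175
grip_force: 59.0
```

```bash
python3 - <<'E'
from h import *
a=snap('scene');b=snap('top');s=status.get_state();print(s['clock'],s['tcp_pos'],s['wrist_force'],s['finger_gap'])
c=lambda im,x,y:cv2.resize(im[y:y+150,x:x+100],(400,600),interpolation=cv2.INTER_CUBIC)
cv2.imwrite('pics/push.png',np.hstack([c(a['image'],250,170),c(b['image'],310,165)]))
E
```

```text
14.6167 [ 0.57677979 -0.16110845  0.16825017] [-0.66445651  0.00457758 -1.25732171] 0.017248300293826502
```

Request:
{"name": "apply_moves", "arguments": {
  "moves": [0.02,0,0.15,0,0,0,0.02,0,0.4,0,0,0,0.02,0,0.7,0,0,0,0.02,0,1,0,0,0,0.02,0,1.3,0,0,0,0.02,0,1.6,0,0,0,0.02,0,1.9,0,0,0,0.02,0,2.3,0,0,0,0.02,0,2.8,0,0,0,0.02,0,3.4,0,0,0,0.02,0,3.75,0,0,0,0.02,0,3.75,0,0,0]
}}

```text
clock: 15.62
tcp_pos: [0.5783, -0.1615, 0.2647]
orientation: [0.002, 0.641, 0.767, 0.001]
wrist_force: [-0.5, -0.8, -0.5]
finger_gap: 0.0172
grip_force: 58.8
```

```bash
python3 - <<'E'
from h import *
a=snap('scene');b=snap('top');w=snap('wrist');s=status.get_state();t=s['tcp_pos'];print(s['clock'],t,s['wrist_force'],s['finger_gap'])
u=px(a,t-[0,0,.109]);print('tip scene',u,'wrist',px(w,t-[0,0,.109]))
c=lambda im,x,y:cv2.resize(im[y:y+150,x:x+100],(400,600),interpolation=cv2.INTER_CUBIC)
cv2.imwrite('pics/after.png',np.hstack([c(a['image'],250,170),c(w['image'],270,170)]))
E
```

```text
15.7667 [ 0.57703933 -0.16103601  0.26137438] [-0.00855163  0.06052747 -1.40289064] 0.017347578372118033
tip scene [296.71813922 221.51448198] wrist [318.33642297 235.37650707]
```

View pics/after.png

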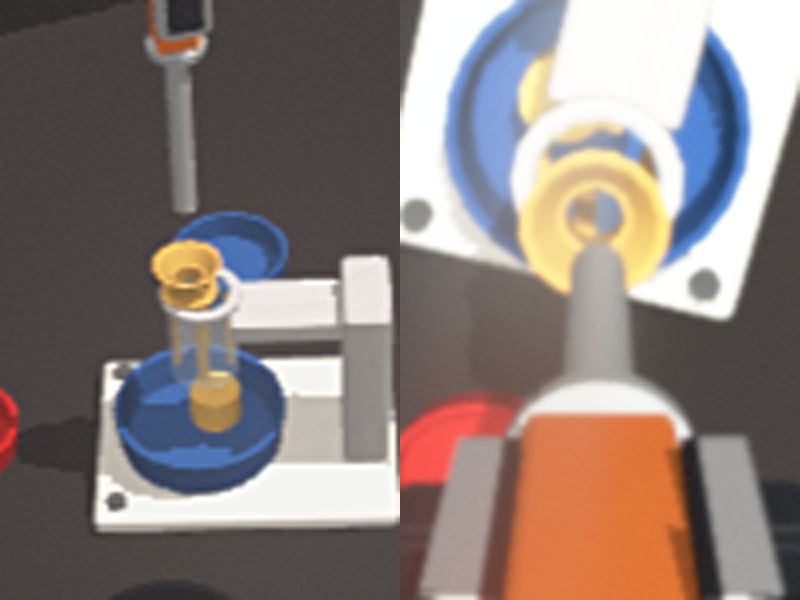

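The ingot stands in the blue dish (scene 304,270) and the rod hasn't slipped, with its tip at (296,222) as predicted. Carrying the rod back to the holder.

Request:
{"name": "apply_moves", "arguments": {
  "moves": [-0.02,0.4,0,0,0,0,-0.06,1.3,0,0,0,0,-0.1,2.4,0,0,0,0,-0.14,3.6,0,0,0,0,-0.18,4.8,0,0,0,0,-0.24,6,0,0,0,0,-0.3,7.2,0,0,0,0,-0.34,8.4,0,0,0,0,-0.4,9.6,0,0,0,0,-0.44,10.8,0,0,0,0,-0.5,11.9,0,0,0,0,-0.55,12.8,0,0,0,0,-0.57,13.27,0,0,0,0,-0.57,13.27,0,0,0,0,-0.57,13.27,0,0,0,0,-0.57,13.27,0,0,0,0,-0.57,13.27,0,0,0,0,-0.57,13.27,0,0,0,0]
}}

```text
clock: 17.27
tcp_pos: [0.5631, 0.1695, 0.2618]
orientation: [0.0, 0.642, 0.767, -0.0]
wrist_force: [1.3, 0.1, -0.9]
finger_gap: 0.0176
grip_force: 58.8
```

```bash
python3 - <<'E'
from h import *
w=snap('wrist');s=status.get_state();t=s['tcp_pos'];print(s['clock'],t,s['orientation'])
E
```

```text
17.3167 [0.5631618 0.1695527 0.2618664] [9.35799286e-05 6.41734086e-01 7.66927216e-01 9.44213683e-06]
```

Request:
{"name": "apply_moves", "arguments": {
  "moves": [0,0.04,-0.4,0,0,0,0,0.04,-1,0,0,0,0,0.04,-1.6,0,0,0,0,0.04,-2.1,0,0,0,0,0.04,-2.3,0,0,0,0,0.04,-2.5,0,0,0,0,0.04,-2.6,0,0,0,0,0.04,-2.7,0,0,0,0,0.04,-2.8,0,0,0,0,0.04,-2.9,0,0,0,0,0.04,-2.9,0,0,0]
}}

```text
clock: 18.23
tcp_pos: [0.5629, 0.1717, 0.1892]
orientation: [0.0, 0.641, 0.767, 0.0]
wrist_force: [-0.6, 0.7, -1.1]
finger_gap: 0.0174
grip_force: 58.8
```

```bash
python3 st.py
```

```text
18.3833 [ 5.6304e+02  1.7169e+02  1.8950e+02  2.9000e-01  2.2000e-01 -8.1000e-01
 -1.5000e-01 -2.1000e-01  1.2000e-01] [0.05 0.01 0.09 0.29 0.38 0.43 0.04 0.33 0.17]
```

Request:
{"name": "apply_moves", "arguments": {
  "moves": [0,-0.03,-0.2,0,0,0,0,-0.03,-0.5,0,0,0,0,-0.03,-0.9,0,0,0,0,-0.03,-1.3,0,0,0,0,-0.03,-1.7,0,0,0,0,-0.03,-2.1,0,0,0,0,-0.03,-2.4,0,0,0,0,-0.03,-2.7,0,0,0,0,-0.03,-2.85,0,0,0,0,-0.03,-2.95,0,0,0,0,-0.03,-3,0,0,0,0,-0.03,-3,0,0,0]
}}

```text
clock: 19.38
tcp_pos: [0.5631, 0.1709, 0.1143]
orientation: [0.0, 0.641, 0.767, 0.0]
wrist_force: [-0.2, -0.5, -1.2]
finger_gap: 0.0173
grip_force: 58.8
```

```bash
python3 st.py
```

```text
19.5333 [ 5.6328e+02  1.7097e+02  1.1476e+02  3.7000e-01  6.4000e-01 -6.3000e-01
  1.6000e-01  1.0000e-02  5.0000e-02] [0.04 0.02 0.1  0.36 0.12 0.28 0.09 0.18 0.2 ]
```

Lower the last 3 mm until the collar seats.

Request:
{"name": "apply_moves", "arguments": {
  "moves": [0,0,-0.03,0,0,0,0,0,-0.06,0,0,0,0,0,-0.09,0,0,0,0,0,-0.12,0,0,0,0,0,-0.12,0,0,0]
}}

```text
clock: 19.95
tcp_pos: [0.5631, 0.1709, 0.1123]
orientation: [0.0, 0.641, 0.767, 0.0]
wrist_force: [-2.2, -1.3, 5.0]
finger_gap: 0.0177
grip_force: 59.6
```

```bash
python3 st.py
```

```text
20.1 [ 5.6310e+02  1.7091e+02  1.1228e+02 -1.6700e+00 -4.5000e-01  5.0700e+00
 -6.9000e-01  4.2700e+00  3.1000e-01] [0.02 0.02 0.01 0.44 0.34 0.48 0.11 0.28 0.27]
```

The collar is seated at the same height as when grasped, with 5 N. Release and retreat upward.

Request:
{"name": "apply_moves", "arguments": {
  "moves": [0,0,0,0,0,0,0,0,0,0,0,0,0,0,0,0,0,0,0,0,0,0,0,0,0,0,0,0,0,0,0,0,0,0,0,0,0,0,0,0,0,0,0,0,0,0,0,0,0,0,0,0,0,0,0,0,0,0,0,0],
  "claw": 100
}}

```text
clock: 20.93
tcp_pos: [0.563, 0.1709, 0.1113]
orientation: [0.0, 0.641, 0.767, 0.0]
wrist_force: [0.3, -0.0, 0.1]
finger_gap: 0.0853
grip_force: 0.0
```

Request:
{"name": "apply_moves", "arguments": {
  "moves": [0,0,0.5,0,0,0,0,0,1.2,0,0,0,0,0,2.2,0,0,0,0,0,3.2,0,0,0,0,0,4.2,0,0,0,0,0,5,0,0,0,0,0,5.5,0,0,0,0,0,5.5,0,0,0,0,0,5.5,0,0,0,0,0,5.5,0,0,0]
}}

```text
clock: 21.77
tcp_pos: [0.5625, 0.1708, 0.2476]
orientation: [-0.0, 0.641, 0.767, -0.001]
wrist_force: [-0.8, -0.4, -1.0]
finger_gap: 0.0854
grip_force: 0.0
```

```bash
python3 - <<'E'
from h import *
a0=cv2.imread('pics/scene1.png');a=snap('scene');w=snap('wrist');s=status.get_state();print(s['clock'],s['tcp_pos'],s['wrist_force'],s['finger_gap'])
c=lambda im,x,y:cv2.resize(im[y:y+75,x:x+100],(400,300),interpolation=cv2.INTER_CUBIC)
i=a['image']
cv2.imwrite('pics/end.png',np.vstack([np.hstack([c(i,265,225),c(i,430,203)]),np.hstack([c(w['image'],275,170),c(a0,430,203)])]))
E
```

```text
21.8667 [0.56216952 0.1707697  0.24719388] [ 0.21873172 -0.50204131  0.45987198] 0.08510150981683788
```

View pics/end.png

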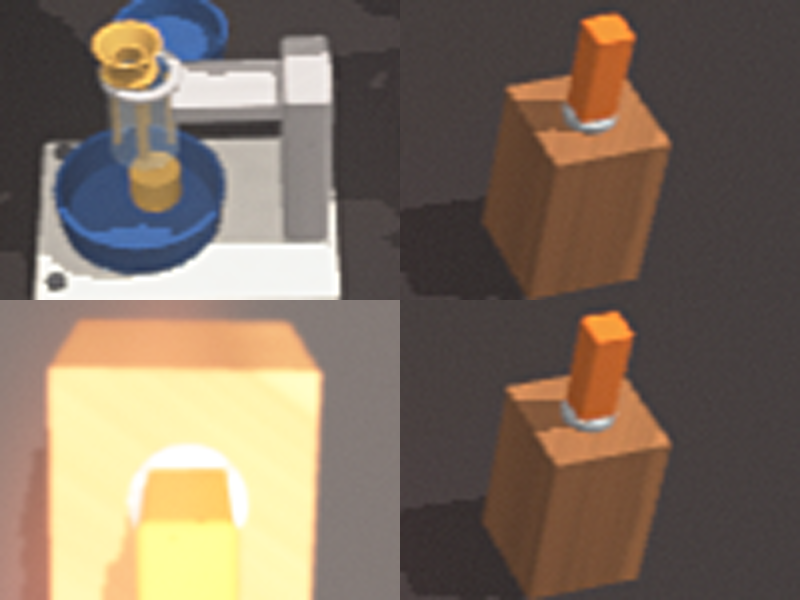

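The ingot is in the large blue dish (155,180), and the rod is fully home, looking the same as at the start (collar at 130 in both views). Handing in.

```bash
python3 -c "
from workcell import job
print(job.hand_in())"
```

```text
the job is handed in; nothing more can be done
None
```

The ingot was pushed out into the large blue dish, the rod is back in its holder fully home, and the job was handed in at about 22 s; wrist-force readings while pushing stayed near 12 N or below.

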